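Vent the vacuum chamber and crack its stuck lid

ROBOT

A 6-joint arm with a two-finger parallel gripper is mounted at the origin on the work surface. World frame = base frame: x ahead of the robot, y to its left, z up, the work surface at z = 0. Lengths are in m, angles in rad, forces in N, time in s.
With the tool pointing down it reaches from about 0.275 to 0.875 m from the base axis. Payload 12.5 kg.
Tool frame: the origin (TCP) lies at the very end of the fingers, on their centre line; the grasp point (between the pads) lies 19 mm behind it; z points along the fingers, y is the line along which they close (so a half turn about z gives the same grasp; the last joint's range is limited). The gripper opens to 85 mm and grips with 20 to 120 N. Pads are 22 mm wide; open, the fingers measure 114 mm over their backs; the gripper's body (76 mm by 85 mm) begins 54 mm behind the grasp point. The pads swing forward as they close: fully open they stand 13 mm farther back than shut.
Start: joints at [1.112, 0.351, 1.652, -0, 1.139, -0.085], TCP at [0.201, 0.512, 0.211] pointing down, gripper open.
Joint ranges: [-2.75, 2.75], [-0.79, 2.1], [0.01, 2.65], [-1.57, 4.71], [0.07, 3.14], [-2.87, 2.87]. Speed limits (rad/s): [2.22, 2.22, 2.79, 3.14, 3.14, 3.14].

INTERFACE

Orientations are given as a 3x3 rotation matrix whose columns are the frame's x, y, z axes.
In Python, from bench import manip gives the robot as it stands. Calls block until the motion is done:
- manip.move_ptp(position, orientation): joint-space move of the TCP to a pose.
- manip.move_l(position, attitude=None, max_speed=0.15): straight line of the TCP; attitude=None keeps the orientation; max_speed is the mean speed in m/s.
- manip.move_j(angles): joint-space move.
- manip.set_gripper(opening, effort=None): opening from 0.0 (shut) to 1.0 (fully open); effort is the grip in N (None keeps the last); returns when the fingers have stopped.
- manip.dwell(seconds).
- manip.inverse_kinematics(position, orientation): joint angles nearest the present ones, or None.
- manip.grab_frame(name): name is "scene" or "top" or "wrist"; returns (picture, depth): 384x512x3 uint8, red, green, blue; 384x512 float32, m along the optical axis (not along the pixel's ray), 0 where there is no reading.
- manip.get_calibration(name): a dict with "camera_matrix" (3x3 intrinsics, pixels), "R" (3x3) and "t" (3): a world point X has camera coordinates R X + t. Camera axes: x right, y down, z forward; pixel columns grow to the right and rows downward; lengths in m; the calibration is good to about 2 mm. A picture is of the moment at which its call begins: read the wrist's pose just before it. get_calibration takes no time and is no camera call; for the wrist camera it gives the pose at the moment of the call.
A pose or a line that the arm cannot do raises manip.Unreachable and nothing moves.
- manip.sign_off(): hands the job in; it is judged then, once.
Trained networks look in the newest picture that a camera, given by its name, has taken for a name from the list of things; names that differ only in an ending like _2 or _b are one class to them, and where a whole thing is asked for, a point or a joint stands for the part that bears it (a point fixed in the world has none). Each returns a list of dicts, best first, with "confidence" (0 to 1); they miss things now and then, are a little off and sometimes report something else, mostly with a low value. They report only what shows in the picture. A call takes as long as a camera call.
- manip.look_for(camera, name): "at" ([x, y, z] in m, in world coordinates, good to about 4 mm: the middle of the surface that is visible of it).
Readings, each from a call of its own:
- manip.current_time(): time.
- manip.current_qpos(): joint angles.
- manip.current_joint_vel(): joint speeds.
- manip.current_joint_torque(): joint torques, N m.
- manip.current_ee_pos(): TCP position.
- manip.current_tcp_rot(): TCP orientation.
- manip.current_force(): force on the tool from outside, world axes, zero at the start.
- manip.current_ft_torque(): the same for the moment, N m.
- manip.current_grip_width(): opening from 0.0 (shut) to 1.0 (fully open).
- manip.current_grip_force(): force on a finger pad.
Only numpy, scipy, OpenCV 4.12 (cv2) and the standard library are available. Lean on these libraries where they do the work, as an engineer would, in place of code of your own. Each camera call takes 0.05 s, during which the arm holds its last target. There are 200 camera calls.

TASK

The bench vacuum chamber has finished degassing a casting: turn the black selector knob on its valve deck to the vent mark (the open ring) and leave it there, with the lid still shut. Then take the clear lid by its bar handle, break it free from its sticky gasket and ease it up to stand about 20 mm open at the front edge so that the fumes can clear, without letting it jump up beyond about 50 mm. Finish while still holding the lid ajar by its handle, and leave the other things on the bench alone.

Things in the scene. Friction and masses are not known exactly. Their poses are not given: they have to be found in the camera images.
- chamber: Fixed square aluminium vacuum chamber, 240 x 240 mm, clear hinged lid on a black gasket (lid underside 147, top 159 mm above the bench). Origin on the bench under its centre; x from the handle side (front) to the hinges, y towards the grey valve deck joined to it, z up. Deck: y = 120 to 285, x = -110 to 110 mm, top 100 mm high; carries the knob and, behind it, a round gauge 18 mm high.
- selector (a joint): Knob angle (rad), growing clockwise seen from above. Detents: -0.70 pump (filled dot), 0 closed (short bar), +0.70 vent (open ring: of the three marks the one farthest from the chamber, left as seen from the robot). Starts at pump or closed. Past half way it snaps into the next detent; turning takes up to about 0.12 N m. Stops at -0.74 and 0.74.
- selector_grip (a point): On the knob's vertical axis at grip height: 135 mm above the bench, 7 mm below the knob's top, at chamber x = -35, y = 210 mm. The knob is a black bar 42 mm long, 14 wide, 32 high on a 44 mm disc 8 mm thick. Turns with the knob: x along the bar; its -x end has the white pointer line, which looks to the chamber's -x at joint 0.
- lid: Clear acrylic lid, 254 x 250 x 12 mm. Origin on its hinge axis, midway between the hinges (chamber x = 130, z = 150 mm); axes are the chamber's when shut; opening turns it about +y, so the front rises; it can open 1.15 rad. The gasket sticks: at the handle the lift takes 15 to 22 N in the first 2 to 4 mm, falling by 9 mm to the lid's weight alone, 5 to 7 N. Let go, it falls shut.
- lid_handle (a point): Centre of the lid's bar handle: a level round black bar along the chamber's y, 110 mm long, 14 mm thick, on a post at each end. It is 40 mm above the lid's top, 199 mm above the bench when shut, 85 mm in front of the chamber's centre; the hinge axis lies 215 mm behind it and 49 mm below. It turns with the lid.
- lid_front (a point): Middle of the lower front edge of the clear lid, 260 mm in front of the hinge axis and 3 mm below it; 147 mm above the bench when shut, so its height less 147 mm is the opening at the front edge (20 mm is a lid angle of 0.077 rad).
- cup: White plastic mixing cup, 72 mm wide, 85 mm high; origin under its centre. Bystander.
- oil: Grey oil bottle, 60 mm wide, 170 mm high; origin under its centre. Bystander.
- vblock: Steel V-block, 70 x 45 x 38 mm, in front of the valve deck; origin under its centre. Bystander.
- driver: Screwdriver lying on the bench; its origin on the underside. Bystander.

How it is judged:
On the way, in this order (a step that is already met when the one before it is completed fails the run):
1. the selector stands at vent with the lid still shut (value of joint selector above 0.58 rad and z of lid_front in the frame of chamber below 0.15 m), for 0.2 s.
2. the lid is broken free and lifted ajar by its handle (z of lid_front in the frame of chamber above 0.157 m and contact force between the fingers and lid_c2 above 1 N), for 0.2 s.
At the end, for the whole second after the job is handed in: the selector is at vent (above 0.58 rad) and the gripper, still on the lid's bar handle, holds the lid still with its front edge 10 to 32 mm above the gasket, no other thing touching the lid (all of step 2 and z of lid_front in the frame of chamber below 0.179 m and angular speed of lid below 0.05 rad/s and value of joint selector above 0.58 rad and contact force between lid and cup below 0.2 N and contact force between lid and oil below 0.2 N and contact force between lid and vblock below 0.2 N and contact force between lid and driver below 0.2 N); the arm keeps its last pose, push and grip.
It fails at once if the lid jumps or is swung up beyond 60 mm at the front (z of lid_front in the frame of chamber above 0.207 m).
It fails at once if the lid is pulled open before the selector is at vent (z of lid_front in the frame of chamber above 0.155 m and value of joint selector below 0.5 rad).
It fails at once if a bystander is moved more than 30 mm (distance of any of cup, oil, vblock, driver from where it was at the start of the episode above 0.03 m).
It also fails if it takes over 51 s, if anything falls off the work surface, if the arm or the gripper's body presses on something with over 40 N, if the wrist force passes 120 N, or if a joint passes its speed limit or range.

## Working session

There is one attempt and no reset: what is moved stays moved. The work goes in short steps, each a Python script; the robot and the scene stay as the last script left them, time stands still between calls to the robot, and variables do not carry over. Pictures are saved under pics/ and viewed, at most 10 in all, crops included, and the job is handed in when it is done.

```bash
mkdir -p pics; python3 - <<'E'
from bench import manip as m
import cv2,numpy as np
for c in ("scene","top"):
    p,d=m.grab_frame(c); cv2.imwrite(f"pics/{c}0.png",p[:,:,::-1]); np.save(f"pics/{c}0.npy",d)
    for n in ("chamber","selector","selector_grip","lid","lid_handle","cup","oil","vblock","driver"):
        print(c,n,[(np.round(r["at"],3).tolist(),round(r["confidence"],2)) for r in m.look_for(c,n)[:2]])
    k=m.get_calibration(c);print(k["camera_matrix"].tolist(),k["R"].round(4).tolist(),k["t"].round(4).tolist())
print(m.current_time(),m.current_force())
E
```

```text
scene chamber [([0.599, -0.069, 0.159], 0.58)]
scene selector [([0.578, 0.137, 0.123], 0.71), ([0.377, -0.374, 0.023], 0.2)]
scene selector_grip [([0.572, 0.137, 0.126], 0.49)]
scene lid [([0.582, -0.089, 0.161], 0.82)]
scene lid_handle [([0.582, -0.081, 0.162], 0.82)]
scene cup [([0.487, -0.275, 0.052], 0.7)]
scene oil [([0.716, 0.275, 0.096], 0.83), ([0.578, 0.136, 0.124], 0.24)]
scene vblock [([0.6, -0.064, 0.161], 0.49), ([0.386, 0.129, 0.042], 0.46)]
scene driver [([0.379, -0.378, 0.022], 0.68)]
[[400.3028650796256, 0.0, 256.72046174412185], [0.0, 400.3028650796256, 189.89495169612948], [0.0, 0.0, 1.0]] [[0.8814, 0.4724, 0.0076], [0.3888, -0.7162, -0.5795], [-0.2683, 0.5137, -0.8149]] [-0.4548, -0.1588, 1.4086]
top chamber [([0.591, -0.007, 0.162], 0.98)]
top selector [([0.578, 0.138, 0.109], 0.56), ([0.57, -0.073, 0.158], 0.18)]
top selector_grip [([0.58, 0.143, 0.112], 0.49), ([0.574, -0.074, 0.162], 0.34)]
top lid [([0.574, -0.066, 0.162], 0.82)]
top lid_handle [([0.57, -0.071, 0.162], 0.62)]
top cup []
top oil [([0.701, 0.283, 0.112], 0.71)]
top vblock [([0.404, 0.133, 0.037], 0.5), ([0.702, 0.285, 0.115], 0.5)]
top driver [([0.369, -0.368, 0.023], 0.71), ([0.588, -0.008, 0.163], 0.31)]
[[385.3567734805134, 0.0, 255.70886236655184], [0.0, 385.3567734805134, 185.87327306072868], [0.0, 0.0, 1.0]] [[0.0237, -0.9993, -0.0274], [-0.9969, -0.0216, -0.0753], [0.0746, 0.0291, -0.9968]] [-0.0239, 0.5478, 1.405]
1.0 [ 0.06770374  0.72574849 -0.21640618]
```

View pics/top0.png

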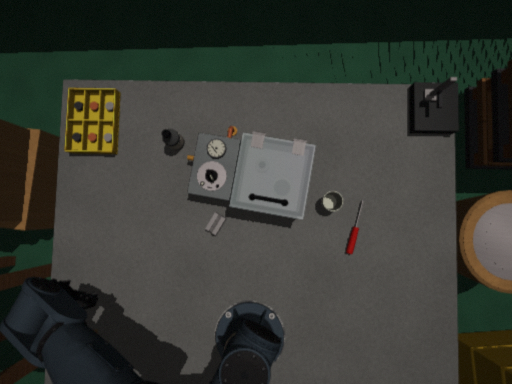

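View pics/scene0.png

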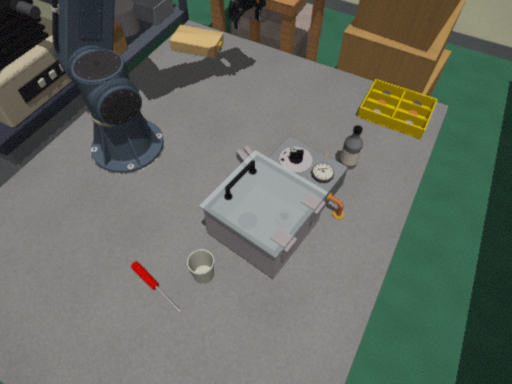

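Top view: the handle runs from (252,197) to (286,203), the knob is at (211,177), and the gauge is behind it at (216,148). The chamber is yawed by about -0.17 rad. I'll go over the deck for a close wrist view.

```bash
cat > h.py <<'E'
from bench import manip as m
import cv2,numpy as np
def ray(c,uv,z,k=None):
    k=k or m.get_calibration(c); R=np.array(k["R"]);t=np.array(k["t"])
    o=-R.T@t; d=R.T@np.linalg.inv(k["camera_matrix"])@np.array([*uv,1.])
    return o+d*(z-o[2])/d[2]
def down(a): # tool z down, tool y along world angle a
    y=np.array([np.cos(a),np.sin(a),0]);z=np.array([0,0,-1.]);return np.column_stack([np.cross(y,z),y,z])
def snap(n):
    k=m.get_calibration("wrist");p,d=m.grab_frame("wrist");cv2.imwrite(f"pics/{n}.png",p[:,:,::-1]);np.savez(f"pics/{n}.npz",d=d,K=k["camera_matrix"],R=k["R"],t=k["t"])
    return k
E
python3 - <<'E'
from h import *
a=ray("top",(252,197),.199);b=ray("top",(286,203),.199);g=ray("top",(216,148),.118);s=ray("top",(211,177),.135)
yaw=np.arctan2(*(a-b)[[1,0]])-np.pi/2
print(a,b,np.linalg.norm(a-b),yaw,s,g)
rz=lambda v:np.array([v[0]*np.cos(yaw)-v[1]*np.sin(yaw),v[0]*np.sin(yaw)+v[1]*np.cos(yaw)])
print("chamber from handle",(a+b)[:2]/2-rz((-.085,0)),"from knob",s[:2]-rz((-.035,.21)))
R=m.current_tcp_rot();print(np.round(R,3))
p=m.current_ee_pos();m.move_l([p[0],p[1],.4],max_speed=.3)
c=(s[:2]+(a+b)[:2]/2)/2
m.move_ptp([c[0]-.06,c[1]+.03,.42],down(np.pi/2+yaw) if R[1,1]>0 else down(-np.pi/2+yaw))
snap("w1");print(m.current_time(),m.current_qpos(),m.current_force())
E
```

```text
[ 0.49853781 -0.00554701  0.199     ] [ 0.48169201 -0.115397    0.199     ] 0.11113415441814392 -0.1521672833527199 [0.56667765 0.13871311 0.135     ] [0.67000727 0.12704203 0.118     ]
chamber from handle [ 0.57413273 -0.07335637] from knob [ 0.56944126 -0.07416565]
[[-0.931  0.365 -0.   ]
 [ 0.365  0.931  0.   ]
 [ 0.     0.    -1.   ]]
3.7083 [ 4.94375652e-02  6.85023121e-02  1.49929490e+00  1.25603459e-04
  1.57403387e+00 -1.37005671e+00] [-0.57535732  0.10124872  0.74563276]
```

View pics/w1.png

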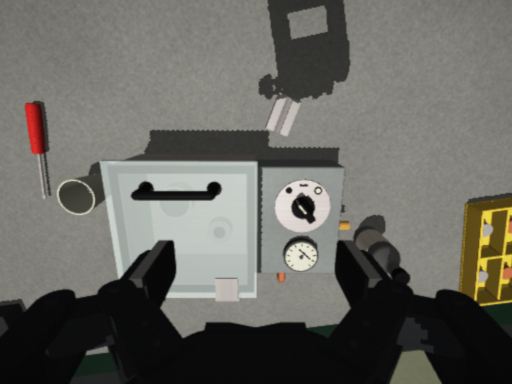

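The wrist view shows the deck, with the handle from (146,189) to (214,188), the knob at (304,208), and the marks dot (290,190), bar (304,185) and ring (318,190). I'll zoom in on the knob.

```bash
python3 - <<'E'
from h import *
im=cv2.imread("pics/w1.png");cv2.imwrite("pics/w1c.png",cv2.resize(im[165:245,125:345],None,fx=3.6,fy=3.6,interpolation=cv2.INTER_CUBIC))
f=np.load("pics/w1.npz");k={"camera_matrix":f["K"],"R":f["R"],"t":f["t"]};d=f["d"]
v,u=np.mgrid[165:245,125:345];D=d[165:245,125:345]
P=np.stack([u*D,v*D,D],-1)@np.linalg.inv(f["K"]).T; W=(P-f["t"])@f["R"]
kn=W[(W[...,2]>.128)&(W[...,2]<.15)&(u>275)&(u<330)]; hd=W[(W[...,2]>.19)&(W[...,2]<.215)&(u<240)]
for n,X in(("knob",kn),("handle",hd)):
    if len(X)>5:
        r=cv2.minAreaRect((X[:,:2]*1000).astype(np.float32)); print(n,len(X),X.mean(0).round(4),X.max(0)[2],r)
        vt=np.linalg.svd(X[:,:2]-X[:,:2].mean(0))[2] if 0 else np.linalg.eigh(np.cov(X[:,:2].T))[1][:,1];print(np.arctan2(vt[1],vt[0]))
for q in((304,208,.142),(146,189,.2),(214,188,.2),(318,190,.1),(290,190,.1)):print(q,ray("wrist",q[:2],q[2],k).round(4))
E
```

```text
knob 203 [0.5721 0.1421 0.1403] 0.1442373661390876 ((573.6338500976562, 142.45591735839844), (41.94508743286133, 14.011430740356445), 30.838436126708984)
-2.5979095502277767
handle 836 [ 0.4917 -0.0552  0.2036] 0.20732625546739647 ((492.422119140625, -56.69343566894531), (123.11909484863281, 13.924514770507812), 81.37439727783203)
1.4186425886586935
(304, 208, 0.142) [0.5629 0.1398 0.142 ]
(146, 189, 0.2) [ 0.477  -0.0936  0.2   ]
(214, 188, 0.2) [0.4905 0.005  0.2   ]
(318, 190, 0.1) [0.5476 0.1745 0.1   ]
(290, 190, 0.1) [0.5398 0.1234 0.1   ]
```

View pics/w1c.png

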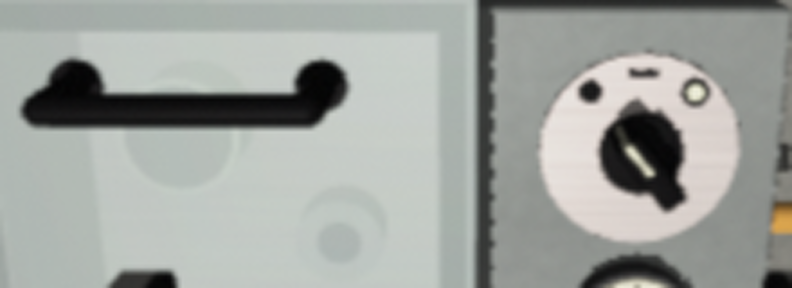

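The pointer is at pump: the bar is at 3.685 rad in world, which is joint -0.70. Knob and handle positions are consistent to 1 mm with the given geometry, with yaw -0.152. I'll grip the knob and turn it 1.4 rad clockwise, which only moves q6.

```bash
python3 - <<'E'
from h import *
K=np.array([.5736,.1425]); R=down(2.115)
m.move_ptp([*K,.22],R); m.set_gripper(.55,60)
m.move_l([*K,.117],max_speed=.08); print(m.current_force(),m.current_time())
m.set_gripper(0,60); print("grip",m.current_grip_width(),m.current_grip_force(),m.current_force())
q=np.array(m.current_qpos());print(q)
for f in np.linspace(0,1.41,7)[1:]:
    t=q.copy();t[5]+=f;m.move_j(t);print(round(f,2),np.round(m.current_force(),1),np.round(m.current_ft_torque(),2),round(m.current_grip_width(),3))
m.dwell(.2)
m.set_gripper(.55)
p=m.current_ee_pos();m.move_l([*p[:2],.22],max_speed=.12)
H=np.array([.492,-.0575]);m.move_ptp([K[0]-.10,K[1]-.02,.36],down(np.pi/2-.152));snap("w2");print(m.current_time())
im=cv2.imread("pics/w2.png");f=np.load("pics/w2.npz");d=f["d"]
v,u=np.mgrid[0:384,0:512];W=(np.stack([u*d,v*d,d],-1)@np.linalg.inv(f["K"]).T-f["t"])@f["R"]
X=W[(W[...,2]>.128)&(W[...,2]<.15)&(np.linalg.norm(W[...,:2]-K,axis=-1)<.04)];vt=np.linalg.eigh(np.cov(X[:,:2].T))[1][:,1]
print("knob",len(X),X.mean(0),np.arctan2(vt[1],vt[0])%np.pi,"want 2.29")
X=W[(W[...,2]>.19)&(W[...,2]<.215)&(np.linalg.norm(W[...,:2]-H,axis=-1)<.08)]
if len(X)>20: print("handle",cv2.minAreaRect((X[:,:2]*1000).astype(np.float32)),X[:,2].max())
E
```

```text
[ 0.31323406 -0.59791311  0.26894926] 6.55
grip 0.12925311977232373 58.71900022029877 [-1.24308197  0.45316002  5.26700812]
[ 1.64719960e-01  5.31105312e-01  1.62510680e+00 -3.36415062e-05
  9.84836922e-01 -1.95026867e+00]
0.24 [-1.7  0.8  2.4] [0.13 0.22 0.07] 0.131
0.47 [-1.8  2.9  3.7] [ 0.46  0.34 -0.13] 0.129
0.7 [-1.2  5.1  3.5] [ 0.82  0.41 -0.01] 0.131
0.94 [-2.2  5.9  2.8] [1.03 0.35 0.12] 0.133
1.17 [-1.6  6.3  3. ] [ 1.12  0.27 -0.12] 0.129
1.41 [-0.6  7.3  3.2] [1.24 0.17 0.06] 0.128
11.375
knob 296 [0.57207932 0.14271509 0.13938775] 2.283755116285704 want 2.29
handle ((492.25750732421875, -55.75115203857422), (122.2204818725586, 13.408882141113281), 81.01770782470703) 0.20756359482676795
```

View pics/w2.png

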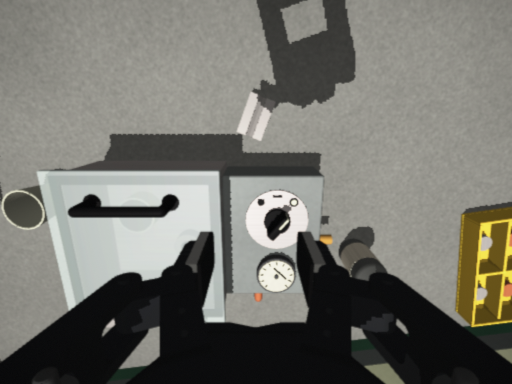

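The picture shows the knob pointer at the ring (knob at (277,222), ring at (294,202)). The bar angle is 2.284 against 2.29 wanted, so vent is set with the lid shut. Next I'll take the handle and lift along the hinge arc.

```bash
cat >> h.py <<'E'
from scipy.spatial.transform import Rotation as Ro
yaw=-.152
ex=np.array([np.cos(yaw),np.sin(yaw),0]);ey=np.array([-np.sin(yaw),np.cos(yaw),0])
E
python3 - <<'E'
from h import *
H=np.array([.4922,-.0565]);R=down(yaw)
m.move_ptp([*H,.30],R); m.set_gripper(.5,100); m.move_l([*H,.180],max_speed=.08)
print(m.current_force(),m.current_time())
m.set_gripper(0,100);m.dwell(.2);print("grip",m.current_grip_width(),m.current_grip_force(),m.current_force())
p0=np.array(m.current_ee_pos());R0=np.array(m.current_tcp_rot());print(p0)
# hinge axis point relative to the handle centre
hinge=np.array([*p0[:2],.199])+.215*ex-[0,0,.049]
for th in np.arange(1,12)*.007:
    q=Ro.from_rotvec(th*ey).as_matrix()
    m.move_l(hinge+q@(p0-hinge),q@R0,max_speed=.01)
    e=np.array(m.current_ee_pos());print(round(th,3),np.round((e-p0)*1000,1),np.round(m.current_force(),1),round(m.current_grip_force(),0),round(m.current_time(),1))
np.savez("lift.npz",p0=p0,R0=R0,hinge=hinge)
for c in("scene",):
    p,d=m.grab_frame(c);cv2.imwrite("pics/s3.png",p[100:300,150:400,::-1].repeat(3,0).repeat(3,1))
E
```

```text
[ 0.33875802  0.67437695 -0.2446814 ] 14.3583
grip 0.0685571278146682 93.26474189758301 [-0.38657621 -0.33038285  5.3081907 ]
[ 0.49268015 -0.05658094  0.18072852]
0.007 [0. 0. 1.] [ 2.8 -0.5 -8.3] 90.0 15.4
0.014 [ 0.1 -0.1  2.3] [  3.4  -2.  -17.6] 87.0 15.7
0.021 [ 1.1 -0.2  5.4] [ 0.7 -0.8  1. ] 0.0 16.0
0.028 [ 1.  -0.1  6.1] [0.3 0.5 0.1] 0.0 16.3
0.035 [ 1.3 -0.2  7.6] [-0.6  0.   0.2] 0.0 16.6
0.042 [ 1.5 -0.3  9. ] [ 0.5 -0.3  0. ] 0.0 16.9
0.049 [ 1.8 -0.3 10.5] [ 0.5  0.5 -0.4] 0.0 17.2
0.056 [ 2.1 -0.3 12. ] [ 0.7  0.4 -0.1] 0.0 17.5
0.063 [ 2.4 -0.4 13.5] [ 0.  -0.4  0.2] 0.0 17.8
0.07 [ 2.7 -0.4 15. ] [ 0.6  0.5 -0. ] 0.0 18.1
0.077 [ 3.1 -0.5 16.5] [-0.4 -0.7  0.3] 0.0 18.4
```

View pics/s3.png

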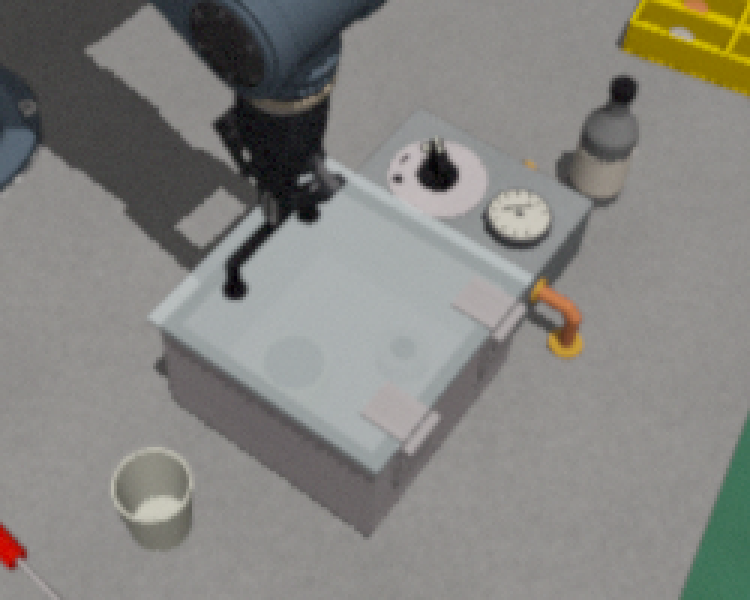

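The scene picture shows the gripper near the handle, with the knob at vent and the lid shut. Grip force fell to 0 at about 18 N of lift, so the bar slipped out. Checking the current finger state from near.

```bash
python3 - <<'E'
from h import *
print(m.current_grip_width(),m.current_ee_pos(),np.round(m.current_tcp_rot(),3))
k=snap("w4");d=np.load("pics/w4.npz")["d"];K=np.array(k["camera_matrix"])
for n,X in(("tcp",[.4954,-.0575,.197]),("bar+",[.5005,-.0021,.199]),("bar-",[.4839,-.111,.199]),("barc",[.4922,-.0565,.199])):
    c=np.array(k["R"])@X+k["t"];uv=K@c/c[2];print(n,uv.round(0))
im=cv2.imread("pics/w4.png");cv2.imwrite("pics/w4c.png",cv2.resize(im,(800,600)))
E
```

```text
-0.0022428564035222305 [ 0.49566482 -0.05703559  0.1971671 ] [[ 0.151  0.986 -0.075]
 [ 0.988 -0.151  0.011]
 [-0.    -0.075 -0.997]]
tcp [255. 229.   1.]
bar+ [249. 144.   1.]
bar- [250. 302.   1.]
barc [249. 230.   1.]
```

View pics/w4c.png

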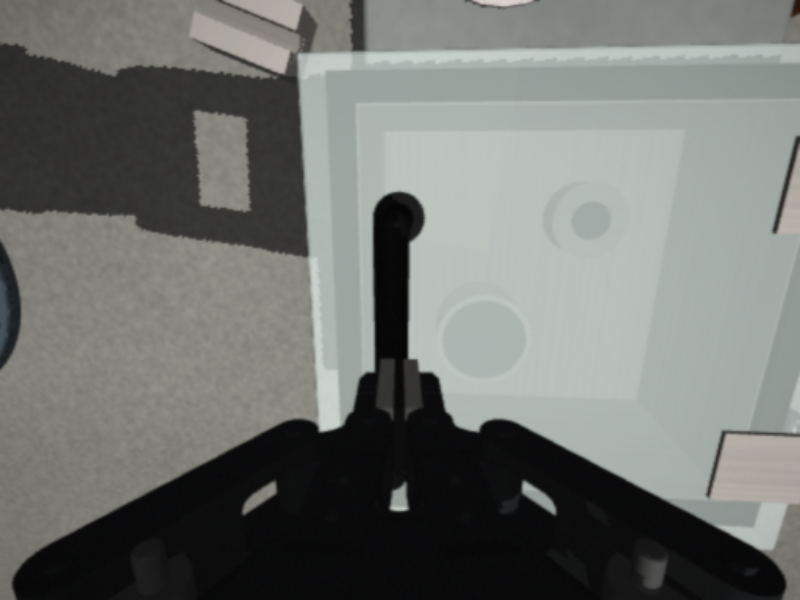

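The fingers are shut with the bar below or behind them. Depth at the tips and the bar will show their relative heights.

```bash
python3 - <<'E'
from h import *
f=np.load("pics/w4.npz");d=f["d"];v,u=np.mgrid[0:384,0:512]
W=(np.stack([u*d,v*d,d],-1)@np.linalg.inv(f["K"]).T-f["t"])@f["R"]
T=(W-m.current_ee_pos())@np.array(m.current_tcp_rot())
for r in range(140,270,8):print(r,[ (c,(W[r,c]*1000).round().tolist(),(T[r,c]*1000).round().tolist()) for c in(247,252,262)])
E
```

```text
140 [(247, [500.0, 1.0, 205.0], [58.0, -4.0, -7.0]), (252, [503.0, -0.0, 203.0], [57.0, -2.0, -6.0]), (262, [508.0, -2.0, 192.0], [56.0, 4.0, 5.0])]
148 [(247, [500.0, -4.0, 205.0], [53.0, -5.0, -8.0]), (252, [503.0, -4.0, 204.0], [53.0, -2.0, -7.0]), (262, [508.0, -6.0, 199.0], [52.0, 4.0, -2.0])]
156 [(247, [499.0, -8.0, 206.0], [49.0, -5.0, -8.0]), (252, [502.0, -9.0, 205.0], [49.0, -2.0, -8.0]), (262, [507.0, -10.0, 199.0], [48.0, 4.0, -3.0])]
164 [(247, [498.0, -13.0, 204.0], [44.0, -5.0, -7.0]), (252, [501.0, -13.0, 205.0], [44.0, -2.0, -7.0]), (262, [506.0, -15.0, 198.0], [43.0, 4.0, -1.0])]
172 [(247, [498.0, -17.0, 206.0], [40.0, -5.0, -9.0]), (252, [501.0, -18.0, 207.0], [40.0, -2.0, -9.0]), (262, [503.0, -28.0, 159.0], [30.0, 5.0, 38.0])]
180 [(247, [497.0, -22.0, 206.0], [35.0, -5.0, -8.0]), (252, [500.0, -22.0, 206.0], [35.0, -2.0, -9.0]), (262, [502.0, -34.0, 158.0], [23.0, 5.0, 39.0])]
188 [(247, [496.0, -27.0, 205.0], [30.0, -5.0, -8.0]), (252, [499.0, -28.0, 205.0], [30.0, -2.0, -8.0]), (262, [501.0, -41.0, 157.0], [17.0, 5.0, 40.0])]
196 [(247, [495.0, -32.0, 206.0]
[... 819 characters left out ...]
, [11.0, -2.0, -33.0]), (262, [503.0, -48.0, 230.0], [10.0, 4.0, -33.0])]
244 [(247, [497.0, -46.0, 240.0], [11.0, -4.0, -42.0]), (252, [499.0, -47.0, 239.0], [10.0, -1.0, -42.0]), (262, [504.0, -48.0, 239.0], [10.0, 3.0, -42.0])]
252 [(247, [498.0, -46.0, 249.0], [11.0, -4.0, -51.0]), (252, [500.0, -47.0, 247.0], [10.0, -1.0, -50.0]), (262, [504.0, -47.0, 248.0], [11.0, 3.0, -51.0])]
260 [(247, [498.0, -47.0, 254.0], [10.0, -3.0, -57.0]), (252, [500.0, -47.0, 255.0], [11.0, -1.0, -58.0]), (262, [504.0, -48.0, 254.0], [10.0, 3.0, -57.0])]
268 [(247, [499.0, -46.0, 263.0], [12.0, -3.0, -66.0]), (252, [500.0, -51.0, 254.0], [6.0, -1.0, -57.0]), (262, [505.0, -47.0, 261.0], [11.0, 3.0, -65.0])]
```

The fingertips end at about tool z = -26 mm. They sit at z ≈ 0.223 while the TCP reads 0.197, so the real fingers end about 25 mm short of the reported TCP. That means the first grip only pinched the crown of the bar. I'll regrip about 25 mm deeper with a guarded descent.

```bash
python3 - <<'E'
from h import *
H=np.array([.4922,-.0565]);R=down(yaw)
m.set_gripper(.5,100)
m.move_l([*H,.197],R,max_speed=.03)
f0=np.array(m.current_force())
for z in np.arange(.191,.1559,-.005):
    m.move_l([*H,z],max_speed=.05);f=np.array(m.current_force())-f0
    if np.abs(f).max()>4: print("contact",z,f);m.move_l([*H,z+.004]);break
print(m.current_ee_pos())
m.set_gripper(0,100);m.dwell(.2);print("grip",m.current_grip_width(),m.current_grip_force(),m.current_force(),m.current_time())
snap("w5");im=cv2.imread("pics/w5.png");cv2.imwrite("pics/w5c.png",cv2.resize(im[120:330,120:390],None,fx=2.8,fy=2.8))
E
```

```text
[ 0.49201828 -0.05645587  0.15566864]
grip 0.13108071058574608 97.56367564201355 [ 3.04182968 -0.5221678   2.94568356] 21.875
```

View pics/w5c.png

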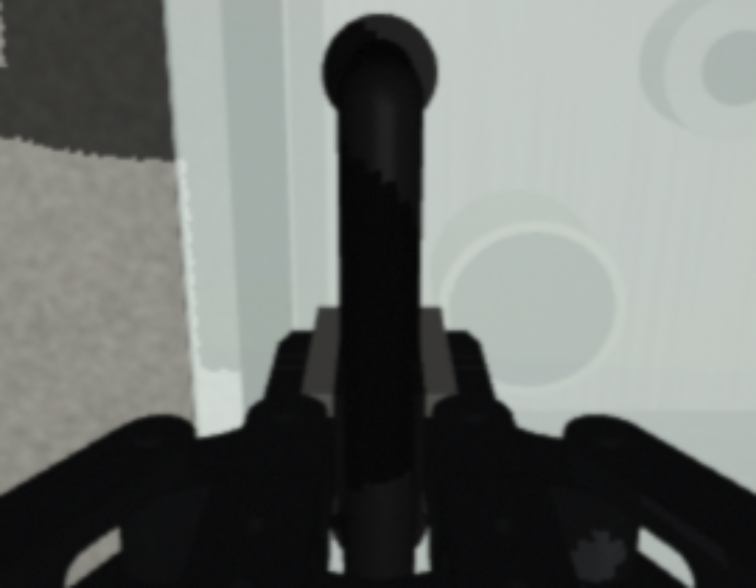

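The bar (crop x 340–420) now sits fully between the pads, with tips at about y=310–395. The width of 0.131 matches a 14 mm part. Now lifting along the arc, guarded.

```bash
python3 - <<'E'
from h import *
p0=np.array(m.current_ee_pos());R0=np.array(m.current_tcp_rot())
hinge=np.array([*p0[:2],.199])+.215*ex-[0,0,.049]
for th in np.arange(1,12)*.007:
    q=Ro.from_rotvec(th*ey).as_matrix()
    m.move_l(hinge+q@(p0-hinge),q@R0,max_speed=.01)
    e=np.array(m.current_ee_pos());g=m.current_grip_width();print(round(th,3),np.round((e-p0)*1000,1),np.round(m.current_force(),1),round(m.current_grip_force(),0),round(g,3),round(m.current_time(),1))
    if g<.1: print("slip");break
m.dwell(.3);print(m.current_force())
snap("w6");f=np.load("pics/w6.npz");d=f["d"];v,u=np.mgrid[0:384,0:512]
W=(np.stack([u*d,v*d,d],-1)@np.linalg.inv(f["K"]).T-f["t"])@f["R"]
C=np.array([.4922,-.0565])+.085*ex[:2]
L=(W[...,:2]-C)@np.c_[ex[:2],ey[:2]]
for x in(-.11,-.10,-.06,-.03,0,.03,.06):
    s=(abs(L[...,0]-x)<.004)&(abs(L[...,1])<.115)&(abs(L[...,1])>.07)&(W[...,2]>.14)&(W[...,2]<.25);print(x,s.sum(),np.median(W[s][:,2]) if s.any() else None, "exp20mm", round(.159+.077*(.13-x),4))
K=[.5736,.1425];s=(W[...,2]>.128)&(W[...,2]<.15)&(np.linalg.norm(W[...,:2]-K,axis=-1)<.04);print("knob px",s.sum())
if s.sum()>30: vt=np.linalg.eigh(np.cov(W[s][:,:2].T))[1][:,1];print(np.arctan2(vt[1],vt[0])%np.pi)
E
```

```text
0.007 [-0.3  0.   0.7] [ 5.  -0.6 -7.4] 98.0 0.13 22.3
0.014 [-0.3  0.   1.6] [  7.  -1. -12.] 98.0 0.134 22.6
0.021 [-0.5  0.   2.6] [  8.8  -1.1 -18.2] 98.0 0.132 22.9
0.028 [-0.5  0.   3.9] [  9.1  -1.6 -19.6] 98.0 0.13 23.2
0.035 [-0.3 -0.   5.7] [  7.8  -1.7 -16.9] 98.0 0.129 23.5
0.042 [ 0.1 -0.1  7.9] [ 5.4 -1.4 -8. ] 99.0 0.131 23.8
0.049 [ 0.2 -0.1  9.5] [ 5.1 -1.4 -8.5] 99.0 0.134 24.1
0.056 [ 0.3 -0.1 11. ] [ 6.  -0.9 -6.9] 99.0 0.126 24.4
0.063 [ 0.4 -0.2 12.5] [ 5.4 -2.2 -7.7] 100.0 0.131 24.7
0.07 [ 0.5 -0.2 14.1] [ 4.4 -1.7 -8. ] 99.0 0.132 25.0
0.077 [ 0.7 -0.2 15.6] [ 5.1 -1.6 -8.5] 99.0 0.135 25.3
[ 4.68988745 -1.36179591 -8.60433864]
-0.11 1304 0.17599697505182027 exp20mm 0.1775
-0.1 1302 0.17531007984879546 exp20mm 0.1767
-0.06 1310 0.17238456772180974 exp20mm 0.1736
-0.03 1314 0.17018728184865234 exp20mm 0.1713
0 1342 0.168049057602766 exp20mm 0.169
0.03 1315 0.16590370755743022 exp20mm 0.1667
0.06 328 0.16380370779784154 exp20mm 0.1644
knob px 0
```

The lid slope is about 0.073 rad, so it stands about 19 mm open at the front, held steady. The knob hasn't been touched since I confirmed it at vent.

```bash
python3 -c "
from bench import manip as m
print(m.sign_off())"
```

```text
the job is handed in; nothing more can be done
None
```

I handed the job in with the knob at vent and the gripper holding the lid about 19 mm open at the front; a first attempt slipped off the handle before the lid opened, and the sign-off returned no verdict.

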